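Rock the setting block out of its base

ROBOT

A 7-joint arm with a two-finger parallel gripper is mounted at the origin on the work surface; the furniture and walls round the work are solid. World frame = base frame: x ahead of the robot, y to its left, z up, the work surface at z = 0. Lengths are in m, angles in degrees, forces in N, time in s.
With the tool pointing down it reaches from about 0.4 to 0.85 m from the base axis. Payload 6.9 kg.
Tool frame: the origin (TCP) lies at the very end of the fingers, on their centre line; the grasp point (between the pads) lies 19 mm behind it; z points along the fingers, y is the line along which they close (so a half turn about z gives the same grasp; the last joint's range is limited). The gripper opens to 85 mm and grips with 20 to 120 N. Pads are 22 mm wide; open, the fingers measure 114 mm over their backs; the gripper's body (76 mm by 85 mm) begins 54 mm behind the grasp point. The pads swing forward as they close: fully open they stand 13 mm farther back than shut.
Start: joints at [77.664, 29.078, -13.613, 85.955, 7.202, 65.827, -8.869], TCP at [0.197, -0.593, 0.231] pointing down, gripper open.
Joint ranges: [-176.47, 176.47], [-13.61, 117.27], [-81.72, 77.17], [0.22, 143.17], [-87.28, 267.28], [10, 112.55], [-165.47, 165.47]. Speed limits (degrees/s): [136.94, 136.94, 180, 180, 180, 180, 180].

INTERFACE

Orientations are given as [roll, pitch, yaw] about the fixed x, y, z axes, in that order (R = Rz(yaw) Ry(pitch) Rx(roll)).
In Python, from bench import readout, capture, camera_model, job gives the robot as it stands.
- The arm moves only by the shell command python3 -m inch 'ROWS' [FORCE]. ROWS is JSON, a list of rows, each a list of 7 numbers: the shift along the tool's x, y, z in mm, then the turn, a rotation vector about the tool's x, y, z in degrees, then the opening in per cent of the stroke, from 0 (shut) to 100 (fully open). In form: [[x, y, z, wx, wy, wz, gripper], ...]. A call has 1 to 8 rows; each row is the pose to reach, as a shift and turn from the pose commanded when the call began, along the tool's axes at that moment; what a row does not reach only later rows make up. A row lasts 1/8 s, in which the tool goes at most 62.5 mm and 10.7 degrees, less where a joint would pass 70% of its speed; a pose out of reach is approached as far as the arm can. A call with a gripper value outside its range is refused whole. The fingers move at their own pace and stop on an object; FORCE is the grip in N (left out, the last holds). Time passes only in rows, so rows that repeat a pose let the fingers close. It gives the time, the measured TCP pose, the force, the opening and the grip force at its end, in the units of the state.
- readout.get_obs(): the state, without advancing time (a new reading comes with each control period).
- capture(name): name is "side" or "top"; returns the picture (420x560x3 uint8, blue, green, red); there is no depth.
- camera_model(name): a dict with "mtx" (3x3 intrinsics, pixels), "D" ([k1, k2, p1, p2, k3] as OpenCV has them; the pictures are not rectified), "R" (3x3) and "t" (3): a world point X has camera coordinates R X + t. Camera axes: x right, y down, z forward; pixel columns grow to the right and rows downward; lengths in m; the calibration is good to about 2 mm. A picture is of the moment at which its call begins. camera_model takes no time and is no camera call.
- job.hand_in(): hands the job in; it is judged then, once.
The state is a dict: "clock": time; "joint_positions": joint angles; "qd": joint speeds; "joint_torque": joint torques, N m; "eef_pos": TCP position; "ee_rot": TCP orientation; "contact_force": force on the tool from outside, world axes, zero at the start; "wrist_torque": the same for the moment, N m; "gripper_width": finger opening in m; "grasp_force": force on a finger pad.
Only numpy, scipy, OpenCV 4.12 (cv2) and the standard library are available. Lean on these libraries where they do the work, as an engineer would, in place of code of your own. Each camera call takes 0.05 s, during which the arm holds its last target. There are 200 camera calls.

TASK

The rivet-setting block is stuck in its base, held down by a spring roller at each end of its foot. Lift the little rivet pail off the block by its arched handle and set it upright on the table beside the base; then grip the block by its post and rock it side to side, toward one roller and then the other, until both ends of the foot are free, without lifting the base off the table. Finish while holding the block still and upright, a few centimetres above its base and touching nothing else, and leave the other things where they are.

Things in the scene. Friction and masses are not known exactly. Their poses are not given: they have to be found in the camera images.
- pail: Small open aluminium pail, 58 mm across the rim, 52 mm at the bottom, 60 mm high, about 0.15 kg, standing on top of the block. A stiff arched handle rises over its mouth in the pail's own y-z plane. Origin: centre of the underside; z up.
- pail_grip (a point): Centre of the wooden grip at the top of the pail's handle: a bar 12 mm thick and 34 mm long that lies along the pail's y axis, 108 mm above the pail's underside.
- block: Rivet-setting block, about 0.4 kg: dark hardwood post with a steel top, 40 x 40 mm, 82 mm high in all, on a steel foot 8 mm thick, 40 mm in x and 70 mm in y, with half-round ends (4 mm radius, centres at y = +31 and -31 mm, 4 mm up). Origin: centre of the foot's underside; z up. The post's faces look along the block's x and y; grip it above the roller housings.
- base: Heavy loose base, 140 mm in x, 220 mm in y, 1.7 kg: dark steel sole, pale wooden frame whose top is 24 mm above the table, a recess in the middle and a sprung roller with a steel housing (50 mm in x, y = 59 to 95 mm either side, top 36 mm up) at each end of it. Pulled straight up, the block works against both rollers at once and lifts the whole base. Origin: centre of the underside; z up.
- recess (a point): Centre of the floor of the recess in the base, 10 mm above the table. The recess is 42 mm wide in the base's x and 71.6 mm long in its y; the block's foot lies in it, long way along y, block and base axes parallel.
- roller_left (a point): Axis of the roller on the base's +y side (10 mm diameter, axis along the base's x), 37.5 mm from the middle and 20.5 mm up. It springs outward and holds its end of the foot down with about 12 N. That end clicks past after rising 13 mm (the block then leans about 0.2 rad toward the other roller); the roller then sits under it and holds it up while the other end is rocked up.
- roller_right (a point): Axis of the same kind of roller on the base's -y side, which works in the same way on the other end of the foot.
- wood_block: Bystander: hardwood burnishing block, 30 x 36 x 30 mm, loose on the table behind the base. Origin: centre of the underside.
- wax_block: Bystander: round puck of beeswax with grooves, 51 mm across, 17 mm high, loose on the table in front of the base. Origin: centre of the underside.
- spool: Bystander: spool of pale thread, about 45 mm across and 45 mm high with a loose thread end, standing loose on the table in front of the base. Origin: middle of the underside of spool and thread end together.
Things that resemble listed ones, but are neither listed nor needed, are in the scene too. There is more than one size of the pail; the job needs the middle-sized.

How it is judged (in metres and radians):
On the way, in this order (a step that is already met when the one before it is completed fails the run):
1. the pail stands upright and let go on the table beside the base, while the block is still seated (height (world z) of pail below 0.006 m and angle between pail's own z axis and vertical below 0.1 rad and contact force between pail and the arm below 0.1 N and contact force between pail and the fingers below 0.1 N and linear speed of pail below 0.03 m/s and horizontal distance between pail and base below 0.3 m and z of block in the frame of base below 0.0125 m), for 0.2 s.
2. the block is rocked: one end of its foot is up past its roller while the other is still down (angle between the z axis of block and the z axis of base, either way round above 0.09 rad and z of block in the frame of base between 0.0125 and 0.0205 m and horizontal distance between block and base below 0.015 m), for 0.04 s.
At the end, for the whole second after the job is handed in: The block is held still in the fingers over its base (within 5 cm sideways), upright within 0.2 rad, its foot 8 to 81 mm above the base's wooden top and not touching the base; the base lies flat on the table; the pail stands upright on the table, let go, its centre within 30 cm of the base's (z of block in the frame of base between 0.032 and 0.105 m and horizontal distance between block and base below 0.05 m and angle between block's own z axis and vertical below 0.2 rad and linear speed of each of block, base, pail below 0.03 m/s and contact force between block and the fingers above 1 N and contact force between block and base below 0.1 N and height (world z) of base below 0.004 m and angle between base's own z axis and vertical below 0.04 rad and height (world z) of pail below 0.006 m and angle between pail's own z axis and vertical below 0.1 rad and horizontal distance between pail and base below 0.3 m and contact force between pail and the fingers below 0.1 N); the arm keeps its last pose, push and grip.
It fails at once if the base is lifted off the table (height (world z) of base above 0.015 m).
It fails at once if the pail is tipped over (angle between pail's own z axis and vertical above 0.7 rad).
It fails at once if a bystander is moved more than 4 cm (distance of any of wood_block, wax_block, spool from where it was at the start of the episode above 0.04 m).
It also fails if it takes over 48 s, if anything falls off the work surface, if the arm or the gripper's body presses on something with over 40 N, if the wrist force passes 120 N, or if a joint passes its speed limit or range.

## Working session

There is one attempt and no reset: what is moved stays moved. The work goes in short steps, Python scripts to look and compute and a shell command to move; the robot and the scene stay as the last step left them, time stands still between calls to the robot, and variables do not carry over. Pictures are saved under pics/ and viewed, at most 10 in all, crops included, and the job is handed in when it is done.

```bash
mkdir -p pics
python3 - <<'E'
from bench import readout,capture,camera_model
import cv2,numpy as np
o=readout.get_obs();print({k:np.round(v,3).tolist() for k,v in o.items()})
for n in("side","top"):
    cv2.imwrite(f"pics/{n}0.png",capture(n));m=camera_model(n);print(n,m)
E
```

```text
{'clock': 0.0, 'joint_positions': [77.664, 29.125, -13.61, 86.009, 7.202, 65.828, -8.869], 'qd': [-0.023, -0.047, -0.059, 0.045, -0.014, 0.004, -0.029], 'joint_torque': [0.001, -62.059, -2.186, -24.965, 0.013, 0.012, 0.0], 'eef_pos': [0.197, -0.593, 0.23], 'ee_rot': [-179.897, 0.002, 18.383], 'contact_force': [-0.53, 0.303, 0.235], 'wrist_torque': [0.029, 0.037, 0.007], 'grasp_force': 0.0, 'gripper_width': 0.086}
side {'mtx': array([[397.39647765,   0.        , 280.56404298],
       [  0.        , 397.39647765, 208.84061727],
       [  0.        ,   0.        ,   1.        ]]), 'D': array([0.03401274, 0.        , 0.        , 0.        , 0.        ]), 'R': array([[-0.99333104, -0.11363357, -0.01951559],
       [-0.01948643,  0.33228922, -0.94297622],
       [ 0.11363858, -0.93630726, -0.33228751]]), 't': array([0.54235491, 0.1117705 , 0.89302929])}
top {'mtx': array([[444.04504248,   0.        , 280.51083061],
       [  0.        , 444.04504248, 199.59623527],
       [  0.        ,   0.        ,   1.        ]]), 'D': array([-0.05863897,  0.        ,  0.        ,  0.        ,  0.        ]), 'R': array([[ 0.01070779, -0.99969371,  0.02231209],
       [-0.99158186, -0.01349504, -0.12877612],
       [ 0.12903778, -0.02074536, -0.99142265]]), 't': array([0.05156265, 0.5702584 , 0.93827947])}
```

View pics/top0.png

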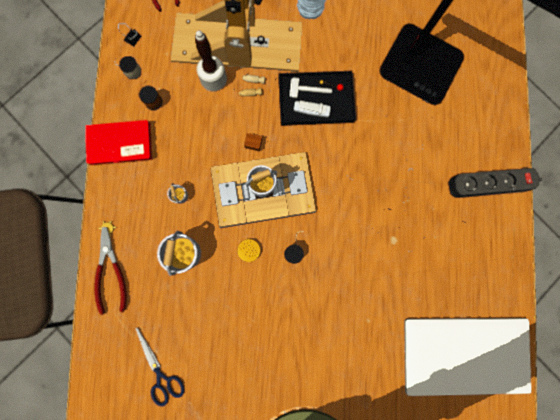

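View pics/side0.png

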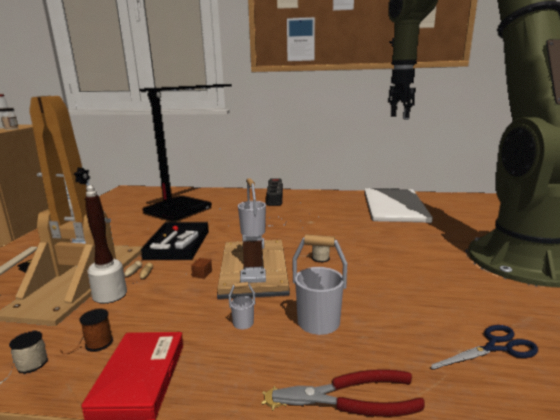

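Top view: three pails: small at (178,193), large at (178,253), and middle on the block in the base at (262,181). Side view: middle pail at (252,217) on the block, small at (243,310), large at (319,300). The one on the block is the one I want; the crop below will check it.

```bash
cat > h.py <<'E'
import cv2,numpy as np
from bench import readout,capture,camera_model
M={n:camera_model(n) for n in("side","top")}
def ray(n,uv):
    m=M[n];p=cv2.undistortPoints(np.array([[uv]],float),m["mtx"],m["D"])[0,0]
    return -m["R"].T@m["t"], m["R"].T@np.array([*p,1.])
def plane(n,uv,z):
    c,d=ray(n,uv);return c+d*(z-c[2])/d[2]
def tri(a,b):
    (c1,d1),(c2,d2)=ray("top",a),ray("side",b)
    s=np.linalg.lstsq(np.c_[d1,-d2],c2-c1,rcond=None)[0]
    p,q=c1+d1*s[0],c2+d2*s[1];return (p+q)/2,np.linalg.norm(p-q)
def px(n,X):
    m=M[n];return cv2.projectPoints(np.array(X,float).reshape(-1,3),cv2.Rodrigues(m["R"])[0],m["t"],m["mtx"],m["D"])[0][:,0]
E
python3 - <<'E'
import cv2,numpy as np
a=cv2.imread("pics/top0.png")[140:240,200:330];b=cv2.imread("pics/side0.png")[165:305,200:310]
cv2.imwrite("pics/c0.png",np.hstack([cv2.resize(a,(468,360),interpolation=2),np.zeros((600,0,3),np.uint8)[:360], cv2.resize(b,(283,360),interpolation=2)]))
E
```

```text
(no output)
```

View pics/c0.png

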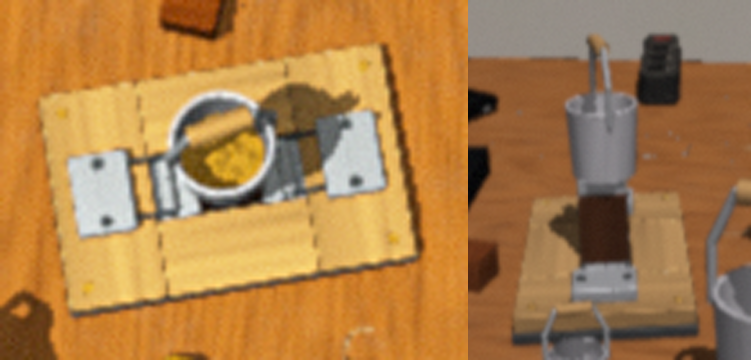

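Crop: the base is turned about 9° in the image. The middle pail stands on the dark post, with its grip at top px (261.4,175.3) and side px (250.2,181). Its bar is tilted about 20° in the top picture.

Run:
```python
from h import *
f=lambda u,v:(200+u/3.6,140+v/3.6)
C=[plane("top",f(*c),.024) for c in((42,98),(383,45),(417,258),(72,312))]
print(np.round(C,4));c=np.mean(C,0);print("base",c)
for i in range(4):d=C[i]-C[i-1];print(np.linalg.norm(d[:2]),np.degrees(np.arctan2(d[1],d[0])))
print("hous",plane("top",f(102,193),.036),plane("top",f(352,153),.036))
print("grip",tri((261.4,175.3),(250.2,181)))
a,b=plane("top",f(188,138),.2),plane("top",f(253,115),.2);d=a-b;print("bar",a,b,np.linalg.norm(d),np.degrees(np.arctan2(d[1],d[0])))
print("rim c",plane("top",f(222,146),.152))
for n,p,z in(("wax",(249,250),.017),("spool",(293,254),.045),("small",(178,193),.03),("big",(178,253),.08),("wood",(255,142),.03)):print(n,plane("top",p,z).round(3))
```

```text
[[ 0.6422  0.2132  0.024 ]
 [ 0.6793  0.0009  0.024 ]
 [ 0.5452 -0.0205  0.024 ]
 [ 0.5093  0.1908  0.024 ]]
base [0.59399788 0.09612773 0.024     ]
0.1348054900893844 9.57796227768886
0.21553527667121514 -80.10507961375116
0.13570812002766902 -170.9281071886099
0.2143335446803094 99.65681938514938
hous [0.58131798 0.17318838 0.036     ] [0.60822507 0.02074546 0.036     ]
grip (array([0.59266879, 0.09745312, 0.20023602]), np.float64(8.274397394339493e-05))
bar [0.58686423 0.1141794  0.2       ] [0.59925588 0.08126791 0.2       ] 0.03516701658835843 110.63207196581351
rim c [0.59130517 0.09789834 0.152     ]
wax [0.459 0.126 0.017]
spool [0.451 0.031 0.045]
small [0.582 0.285 0.03 ]
big [0.45 0.27 0.08]
wood [0.7   0.117 0.03 ]
```

Base at (0.594,0.096), yaw ≈ 9.9°; pail yaw ≈ 20.6°, grip at (0.593,0.097,0.200). Set off: above the pail, fingers closing across the bar.

```bash
cat >> h.py <<'E'
from scipy.spatial.transform import Rotation as Ro
def go(p,yaw):
    o=readout.get_obs();R=Ro.from_euler('xyz',o["ee_rot"],degrees=True);T=Ro.from_euler('xyz',[180,0,yaw],degrees=True)
    print("t",o["clock"],"rows",(R.inv().apply(np.array(p)-o["eef_pos"])*1e3).round(1),(R.inv()*T).as_rotvec(degrees=True).round(1),"F",np.round(o["contact_force"],1),"w",o["gripper_width"],o["grasp_force"])
E
python3 -m inch '[[200,-177,-50,0,0,-30,100],[200,-177,-50,0,0,-30,100],[200,-177,-50,0,0,-30,100],[400,-354,-50,0,0,-60,100],[400,-354,-50,0,0,-60,100],[400,-354,-50,0,0,-60,100],[593,-530,-50,0,0,-92,100],[593,-530,-50,0,0,-92,100]]' 60
python3 -c "
from h import *
go([.5927,.0975,.28],110.6)"
```

```text
clock: 1.1
eef_pos: [0.4456, -0.1613, 0.2763]
ee_rot: [-180.0, 0.0, 100.2]
contact_force: [0.4, 0.0, 0.1]
gripper_width: 0.0855
grasp_force: 0.0
t 1.1 rows [228.7 190.5  -3.8] [ -0.    0.  -10.4] F [0.4 0.  0.1] w 0.08550486680453125 0.0
```

```bash
python3 -m inch '[[229,190,-3,0,0,-10,100],[229,190,-3,0,0,-10,100],[229,190,-3,0,0,-10,100],[229,190,-3,0,0,-10,100],[229,190,-3,0,0,-10,100],[229,190,-3,0,0,-10,100],[229,190,-3,0,0,-10,100],[229,190,-3,0,0,-10,100]]' 60
python3 - <<'E'
from h import *
go([.5927,.0975,.181],110.6)
a=capture("top");b=capture("side");cv2.imwrite("pics/t1.png",a);cv2.imwrite("pics/s1.png",b)
cv2.imwrite("pics/c1.png",np.hstack([cv2.resize(a[100:240,190:340],(386,360),interpolation=2),cv2.resize(b[80:240,170:330],(360,360),interpolation=2)]))
print(px("top",[.5927,.0975,.2]),px("side",[.5927,.0975,.2]))
E
```

```text
clock: 2.1
eef_pos: [0.5929, 0.0934, 0.2791]
ee_rot: [-180.0, 0.1, 109.7]
contact_force: [0.9, 0.2, 0.0]
gripper_width: 0.0853
grasp_force: 0.0
t 2.1 rows [ 4.   1.3 98.1] [-0.   0.1 -0.9] F [0.9 0.2 0. ] w 0.0853365546160922 0.0
[[261.38030125 175.32881293]] [[250.16542151 181.11591131]]
```

View pics/c1.png

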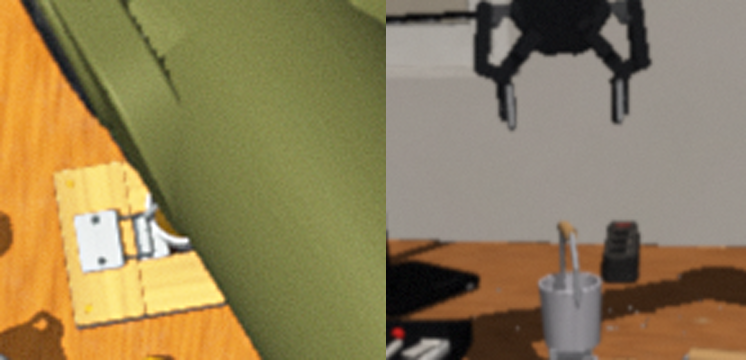

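Side view: the open fingers straddle the bar at (567,230) in the crop, and the arm hides the pail from the top. Descend and grip.

```bash
python3 -m inch '[[4,1,30,0,0,-1,100],[4,1,60,0,0,-1,100],[4,1,85,0,0,-1,100],[4,1,98,0,0,-1,100],[4,1,98,0,0,-1,100],[4,1,98,0,0,-1,0],[4,1,98,0,0,-1,0],[4,1,98,0,0,-1,0]]' 40
python3 -m inch '[[0,0,0,0,0,0,0],[0,0,0,0,0,0,0],[0,0,0,0,0,0,0],[0,0,0,0,0,0,0]]' 40
python3 -c "
from h import *
go([.6,-.1,.13],110.6)"
```

```text
clock: 3.2
eef_pos: [0.593, 0.0994, 0.1818]
ee_rot: [179.9, 0.0, 110.9]
contact_force: [-0.0, -0.1, -0.6]
gripper_width: 0.0323
grasp_force: 0.0
clock: 3.7
eef_pos: [0.593, 0.0994, 0.1815]
ee_rot: [180.0, 0.0, 110.9]
contact_force: [1.0, 0.6, 4.0]
gripper_width: 0.0106
grasp_force: 38.9
t 3.7 rows [-188.8  -64.5   51.5] [0.  0.  0.3] F [1.  0.6 4. ] w 0.010576358209476822 38.91532301902771
```

```bash
python3 -m inch '[[0,0,-15,0,0,0,0],[0,0,-35,0,0,0,0],[0,0,-50,0,0,0,0],[-40,-13,-50,0,0,0,0],[-80,-27,-50,0,0,0,0],[-125,-43,-50,0,0,0,0],[-165,-56,-50,0,0,0,0],[-189,-64,-50,0,0,0,0]]' 40
python3 -m inch '[[0,0,0,0,0,0,0],[0,0,20,0,0,0,0],[0,0,50,0,0,0,0],[0,0,80,0,0,0,0],[0,0,105,0,0,0,0],[0,0,120,0,0,0,0],[0,0,127,0,0,0,0],[0,0,127,0,0,0,0]]' 40
python3 - <<'E'
from h import *
go([.6,-.1,.0895],110.6)
b=capture("side");a=capture("top")
cv2.imwrite("pics/c2.png",np.hstack([cv2.resize(a[100:240,190:430],(411,240),interpolation=2),cv2.resize(b[120:280,150:350],(300,240),interpolation=2)]))
E
```

```text
clock: 4.7
eef_pos: [0.5998, -0.1032, 0.2312]
ee_rot: [-179.9, 0.0, 110.7]
contact_force: [0.2, 0.3, -1.6]
gripper_width: 0.0106
grasp_force: 39.0
clock: 5.7
eef_pos: [0.6004, -0.0998, 0.1045]
ee_rot: [180.0, -0.0, 110.9]
contact_force: [0.2, 0.1, -1.6]
gripper_width: 0.0106
grasp_force: 39.0
t 5.7 rows [-0.1 -0.5 15. ] [ 0.  -0.   0.3] F [ 0.2  0.1 -1.6] w 0.010568066530019132 38.96377980709076
```

View pics/c2.png

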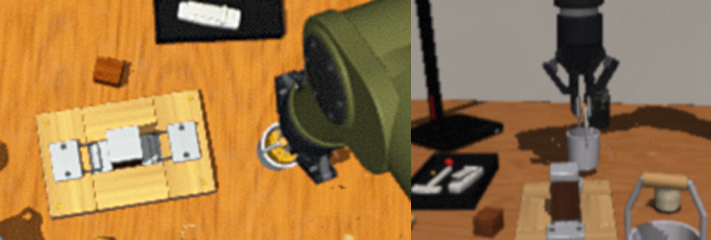

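The pail hangs upright right of the base and the block is still seated. Lower to the table by feel.

```bash
python3 -m inch '[[0,0,4,0,0,0,0],[0,0,8,0,0,0,0],[0,0,11,0,0,0,0],[0,0,13,0,0,0,0],[0,0,13.5,0,0,0,0],[0,0,13.5,0,0,0,0]]' 40
python3 -m inch '[[0,0,0.5,0,0,0,0],[0,0,1,0,0,0,0],[0,0,1,0,0,0,0]]' 40
```

```text
clock: 6.55
eef_pos: [0.6003, -0.1001, 0.0907]
ee_rot: [180.0, -0.0, 110.9]
contact_force: [-0.5, -1.0, -1.5]
gripper_width: 0.0109
grasp_force: 39.0
clock: 6.92
eef_pos: [0.6003, -0.1001, 0.0897]
ee_rot: [180.0, -0.0, 110.9]
contact_force: [0.5, -0.2, -2.0]
gripper_width: 0.0105
grasp_force: 39.0
```

```bash
python3 -m inch '[[0,0,0.5,0,0,0,0],[0,0,1,0,0,0,0],[0,0,1,0,0,0,0]]' 40
python3 -m inch '[[0,0,0.5,0,0,0,0],[0,0,1,0,0,0,0],[0,0,1,0,0,0,0]]' 40
```

```text
clock: 7.3
eef_pos: [0.601, -0.0999, 0.0895]
ee_rot: [179.9, 0.0, 110.9]
contact_force: [1.6, 0.6, 5.4]
gripper_width: 0.0103
grasp_force: 39.6
clock: 7.68
eef_pos: [0.6015, -0.0998, 0.0893]
ee_rot: [179.8, 0.1, 110.9]
contact_force: [-0.3, 0.7, 11.2]
gripper_width: 0.0104
grasp_force: 40.4
```

It's on the table. Ease off, open and rise.

```bash
python3 -m inch '[[0,0,-1.5,0,0,0,0],[0,0,-1.5,0,0,0,0],[0,0,-1.5,0,0,0,60],[0,0,-1.5,0,0,0,60],[0,0,-1.5,0,0,0,60],[0,0,-1.5,0,0,0,60],[0,0,-1.5,0,0,0,60],[0,0,-20,0,0,0,60]]' 40
python3 -m inch '[[0,0,-40,0,0,0,80],[0,0,-90,0,0,0,100],[0,0,-110,0,0,0,100],[0,0,-110,0,0,0,100]]' 40
python3 - <<'E'
from h import *
b=capture("side");a=capture("top");cv2.imwrite("pics/t3.png",a);cv2.imwrite("pics/s3.png",b)
cv2.imwrite("pics/c3.png",np.hstack([cv2.resize(a[140:240,200:340],(504,360),interpolation=2),cv2.resize(b[160:300,190:310],(290,340),interpolation=2)[:360] if 0 else cv2.resize(b[160:304,190:306],(290,360),interpolation=2)]))
go([.594,.096,.2],9.9)
E
```

```text
clock: 8.68
eef_pos: [0.5993, -0.1002, 0.1072]
ee_rot: [-179.9, -0.1, 110.9]
contact_force: [0.3, 0.3, -0.5]
gripper_width: 0.0512
grasp_force: 0.0
clock: 9.18
eef_pos: [0.6013, -0.0998, 0.2206]
ee_rot: [179.8, 0.1, 110.9]
contact_force: [-0.3, -0.9, 0.0]
gripper_width: 0.0852
grasp_force: 0.0
t 9.275 rows [185.5  64.4  17.7] [  0.   0. 101.] F [-0.3 -0.2 -0.1] w 0.08533888447915865 0.0
```

View pics/c3.png

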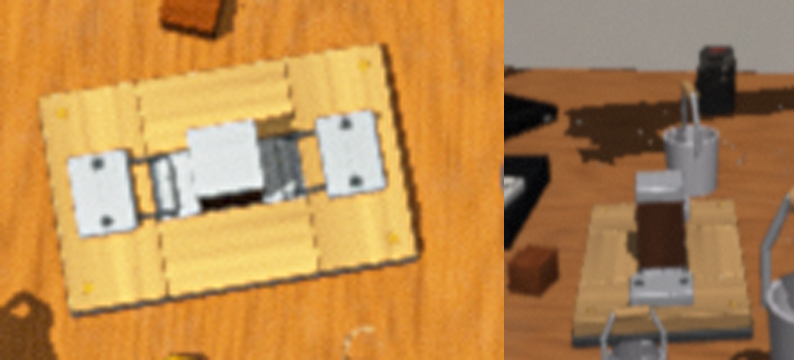

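Pail stands upright by itself. Block top at top px ≈ (262.5,184.2).

```bash
python3 -m inch '[[46,16,17,0,0,10,100],[92,32,17,0,0,20,100],[140,48,17,0,0,30,100],[186,64,17,0,0,40,100],[186,64,17,0,0,50,100],[186,64,17,0,0,60,100],[186,64,17,0,0,70,100],[186,64,17,0,0,80,100]]' 100
python3 - <<'E'
from h import *
f=lambda u,v:(200+u/3.6,140+v/3.6)
Q=[plane("top",f(*c),.092) for c in((188,133),(253,122),(262,184),(197,196))];print(np.round(Q,4))
c=np.mean(Q,0);print(c,[np.degrees(np.arctan2(*(Q[i]-Q[j])[1::-1])) for i,j in((0,1),(3,2),(1,2),(0,3))])
go([c[0],c[1],.15],9.9)
E
```

```text
clock: 10.28
eef_pos: [0.593, 0.0963, 0.1993]
ee_rot: [-179.9, 0.1, 30.5]
contact_force: [-0.2, 0.2, 0.5]
gripper_width: 0.0855
grasp_force: 0.0
[[0.609  0.119  0.092 ]
 [0.6161 0.0816 0.092 ]
 [0.5799 0.0759 0.092 ]
 [0.5724 0.1131 0.092 ]]
[0.59432854 0.09739455 0.092     ] [np.float64(100.59829812914366), np.float64(101.37024581441969), np.float64(8.917836835902227), np.float64(9.094594935830168)]
t 10.275 rows [ 1.8 -0.2 49.3] [-0.   0.2 20.6] F [-0.2  0.2  0.5] w 0.08547542217904947 0.0
```

```bash
python3 -m inch '[[2,0,20,0,0,10,100],[2,0,50,0,0,20.5,100],[2,0,50,0,0,20.5,100]]' 100
python3 - <<'E'
from h import *
go([.5943,.0972,.049],10)
b=capture("side")
cv2.imwrite("pics/c4.png",cv2.resize(b[130:300,180:330],(450,510),interpolation=2))
E
```

```text
clock: 10.65
eef_pos: [0.5933, 0.0971, 0.1477]
ee_rot: [180.0, 0.4, 10.5]
contact_force: [-0.2, -0.0, 0.3]
gripper_width: 0.0853
grasp_force: 0.0
t 10.65 rows [ 1.7  0.  98.7] [0.  0.4 0.5] F [-0.2 -0.   0.3] w 0.08529345376379463 0.0
```

View pics/c4.png

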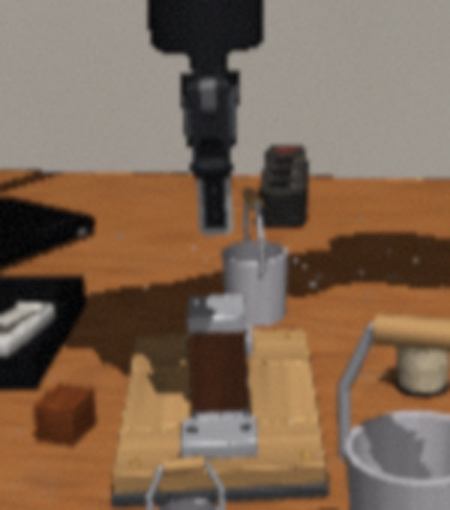

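The gripper at (213,200) is lined up over the post (216,350), with the pail standing behind it. Descend and grip.

```bash
python3 -m inch '[[2,0,35,0,0,0.5,100],[2,0,70,0,0,0.5,100],[2,0,90,0,0,0.5,100],[2,0,98,0,0,0.5,100],[2,0,98,0,0,0.5,100],[2,0,98,0,0,0.5,0],[2,0,98,0,0,0.5,0],[2,0,98,0,0,0.5,0]]' 100
python3 -m inch '[[0,0,0,0,0,0,0],[0,0,0,0,0,0,0],[0,0,0,0,0,0,0],[0,0,0,0,0,0,0]]' 100
```

```text
clock: 11.7
eef_pos: [0.5979, 0.0983, 0.0537]
ee_rot: [-180.0, -0.1, 9.9]
contact_force: [-1.3, 2.0, 4.4]
gripper_width: 0.039
grasp_force: 100.0
clock: 12.2
eef_pos: [0.5979, 0.0984, 0.0537]
ee_rot: [-180.0, -0.1, 9.9]
contact_force: [-1.0, 2.4, 5.9]
gripper_width: 0.039
grasp_force: 100.0
```

Gripped. Rock the +y end up about the -y end of the foot (pivot 31 mm along tool +y, 40 mm below the TCP).

```bash
python3 -m inch '[[0,2.1,-1.6,3,0,0,0],[0,4.3,-3,6,0,0,0],[0,5.5,-3.8,7.5,0,0,0],[0,6.6,-4.4,9,0,0,0],[0,6.6,-4.4,9,0,0,0]]' 100
python3 -c "
from h import *
go([.5979,.0984,.0537],9.9);print(readout.get_obs()['wrist_torque'])"
```

```text
clock: 12.82
eef_pos: [0.5992, 0.0916, 0.0579]
ee_rot: [-170.9, -0.1, 9.8]
contact_force: [-0.1, 2.0, 6.9]
gripper_width: 0.0387
grasp_force: 103.6
t 12.825 rows [-0.1 -6.2  5.3] [-9.1 -0.1 -0.1] F [-0.1  2.   6.9] w 0.03873877011262031 103.63208949565887
[0.11478598 0.14899753 0.12932336]
```

```bash
python3 -m inch '[[0,1.1,-0.8,1.5,0,0,0],[0,2.1,-1.6,3,0,0,0],[0,2.9,-2.1,4,0,0,0],[0,3.6,-2.5,5,0,0,0],[0,3.6,-2.5,5,0,0,0]]' 100
python3 - <<'E'
from h import *
print(readout.get_obs()['wrist_torque'])
b=capture("side");a=capture("top")
cv2.imwrite("pics/c5.png",np.hstack([cv2.resize(a[140:240,200:340],(420,300),interpolation=2),cv2.resize(b[180:300,200:320],(300,300),interpolation=2)]))
E
```

```text
clock: 13.45
eef_pos: [0.5999, 0.0879, 0.0598]
ee_rot: [-166.0, -0.1, 9.8]
contact_force: [-0.2, 0.5, 7.1]
gripper_width: 0.0394
grasp_force: 103.7
[0.07291718 0.1201019  0.06740731]
```

View pics/c5.png

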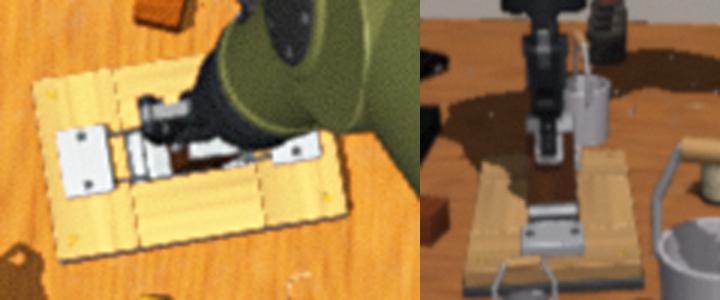

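The +y foot end now shows above its roller housing at crop (553,210), and the base lies flat. Now rock about the +y end to bring up the -y end, recentring by about 1.5 mm on the way.

```bash
python3 -m inch '[[0,-1.5,-1.1,-2,0,0,0],[0,-3.1,-2.2,-4,0,0,0],[0,-4.8,-3.2,-6,0,0,0],[0,-6.6,-4.3,-8,0,0,0],[0,-8.3,-5.2,-10,0,0,0],[0,-9.9,-6.1,-12,0,0,0],[0,-11.7,-6.9,-14,0,0,0],[0,-11.7,-6.9,-14,0,0,0]]' 110
python3 -c "
from h import *
print(readout.get_obs()['wrist_torque'])"
```

```text
clock: 14.55
eef_pos: [0.5968, 0.0982, 0.068]
ee_rot: [-180.0, 0.1, 10.0]
contact_force: [1.0, -0.0, -4.1]
gripper_width: 0.0387
grasp_force: 112.5
[ 0.01971797  0.02819895 -0.00504738]
```

The force is now just the block's weight, so both ends look free. Lift gently and watch the force.

```bash
python3 -m inch '[[0,0,-1.5,0,0,0,0],[0,0,-3,0,0,0,0],[0,0,-4,0,0,0,0],[0,0,-4,0,0,0,0]]' 110
python3 -m inch '[[0,0,-4,0,0,0,0],[0,0,-10,0,0,0,0],[0,0,-18,0,0,0,0],[0,0,-26,0,0,0,0],[0,0,-30,0,0,0,0],[0,0,-30,0,0,0,0],[0,0,-30,0,0,0,0]]' 110
python3 - <<'E'
from h import *
b=capture("side");a=capture("top")
cv2.imwrite("pics/c6.png",np.hstack([cv2.resize(a[140:240,200:370],(460,270),interpolation=2),cv2.resize(b[160:300,190:340],(321,300),interpolation=2)[:270]]))
E
```

```text
clock: 15.05
eef_pos: [0.5978, 0.0967, 0.0727]
ee_rot: [-180.0, -0.0, 9.8]
contact_force: [-0.9, 0.4, -4.1]
gripper_width: 0.039
grasp_force: 112.5
clock: 15.92
eef_pos: [0.5974, 0.097, 0.1023]
ee_rot: [180.0, 0.0, 9.9]
contact_force: [-0.2, 0.4, -4.3]
gripper_width: 0.0392
grasp_force: 112.5
```

View pics/c6.png

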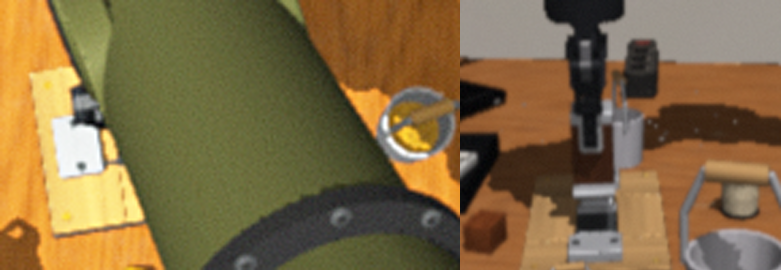

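The block is clear of its base and upright, its foot about 58 mm up. The base is flat and the pail is standing. I'm handing in.

```bash
python3 -m inch '[[0,0,0,0,0,0,0],[0,0,0,0,0,0,0],[0,0,0,0,0,0,0],[0,0,0,0,0,0,0]]' 110; python3 -c "
from bench import job
print(job.hand_in())"
```

```text
clock: 16.52
eef_pos: [0.5976, 0.097, 0.1026]
ee_rot: [-180.0, -0.0, 9.9]
contact_force: [0.1, 0.2, -4.0]
gripper_width: 0.0383
grasp_force: 112.5
the job is handed in; nothing more can be done
None
```

I handed the job in at 16.5 s, and the hand-in returned no verdict: the pail is upright on the table beside the base, and the block was rocked free and is held still and upright about 5 cm above its seat; in the last pictures the base lay flat.

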